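# Pack a move-in kit for the next tenant

### The job

Pack the move-in kit: lay the green padlock flat on the floor of the open dark box, then set the blue-grey tray level inside the box over it, next lay the black marker lengthwise in the rest in the middle of the tray, and last put the green lid on so that it sits flush on the box all round. Set each thing down rather than dropping it, and leave the brass padlock and the lime pen where they lie.

Things in the scene. Friction and masses are not known exactly. Their poses are not given: they have to be found in the camera images.
- kit_box: open dark grey box with lime side badges, fixed to the desk, 178 (x) x 112 (y) x 46 mm high, walls 5 mm, inside 168 x 102 mm. Origin: centre of its underside; x along its length, z up. Felt floor at z = 4 mm, 140 mm long between two full-width ledges, one at each short end, that carry the tray at z = 29 mm. Alike both ways round.
- kit_tray: blue-grey shallow tray, 160 (x) x 94 (y) mm, 110 g; origin: centre of its underside. Edge rim 5 mm high. Along its middle the marker rest, also its grip: a block 110 (x) x 34 (y) x 14 mm high, upright sides 27 mm from the rim; at its ends (beyond x = 27 mm) cheeks 20 mm high keep the marker in a 26 mm channel. Play in the box 4 mm each side; seated, origin 29 mm above the box's. Alike both ways.
- kit_lid: green lid, right way up, 178 (x) x 112 (y) mm, 160 g; origin: centre, at the underside of its corner lugs. Lugs 7 mm long enter the box with 4 mm play each side; the hollow cap above rests on the rim; roof at z = 33 mm, on it a dark bar grip 70 (x) x 16 (y) mm from z = 33 to 53 mm. Seated, origin 39 mm above the box's. Alike both ways round.
- padlock_green: padlock with green body, lying flat, 72 (x) x 45 (y) x 21 mm, 0.19 kg. Origin: on its underside, at the middle of its whole length. The body is a block from x = -36 to 5 mm, 44 mm wide in y, 20 mm high; the steel shackle reaches to x = 36 mm. In the box there is finger room only with its length along the box's, either way round.
- marker: black felt marker with white label, 138 mm long along its y axis, 18 mm thick (flat-sided to the touch: does not roll), 19 g. Origin: middle of its length, on its underside. Lying in the rest its underside is 43 mm above the box's and its y axis runs along the box's x.
- padlock_brass: padlock like the green one but with a brass-coloured body, same size and axes; not for this kit, to be left where it lies.
- pen: lime-green click pen, 138 mm long along its y axis, 11 mm thick. Origin: middle of its length, on its underside. To be left where it lies.
Things that resemble listed ones, but are neither listed nor needed, are in the scene too. There is more than one size of the kit_tray; the one meant has the size given above.

How it is judged:
By the outcome, as a careful person would: the job done as asked, in the order asked, and still so for the second after the job is handed in, with the robot touching nothing.
It also fails if it takes over 104 s, if anything falls off the work surface, if the arm or the gripper's body presses on something with over 40 N, if the wrist force passes 120 N, or if a joint passes its speed limit or range.

### The arm

A 6-joint arm with a two-finger parallel gripper is mounted at the origin on the work surface; the furniture and walls round the work are solid. World frame = base frame: x ahead of the robot, y to its left, z up, the work surface at z = 0. Lengths are in mm, angles in rad, forces in N, time in s.
With the tool pointing down it reaches from about 400 to 925 mm from the base axis. Payload 12.5 kg.
Tool frame: the origin (TCP) lies midway between the tips of the shut fingers; the grasp point (between the pads) lies 19 mm behind it; z points along the fingers, y is the line along which they close (so a half turn about z gives the same grasp; the last joint's range is limited). The gripper opens to 95 mm and grips with 3 to 60 N. Pads are 20 mm wide; open, the fingers measure 119 mm over their backs; the gripper's body (75 mm by 180 mm) begins 59 mm behind the grasp point.
Start: joints at [1.209, 0.491, 1.559, -0, 1.092, -0.106], TCP at [158.119, 604.686, 214.661] pointing down, gripper open.
Joint ranges: [-3.1, 3.1], [-0.84, 2.19], [0.05, 2.79], [-1.13, 4.28], [0.06, 2.93], [-2.69, 2.69]. Speed limits (rad/s): [2.22, 2.22, 2.79, 3.14, 3.14, 3.14].

### API

Orientations are given as [roll, pitch, yaw] about the fixed x, y, z axes, in that order (R = Rz(yaw) Ry(pitch) Rx(roll)).
In Python, from cell import state, viewer, env, models gives the robot as it stands. The module is installed in compiled form; this text tells all that it offers.
- The arm moves only by the tool arm_command, never from a script. Its argument "rows" is a list of rows, each a list of 2 entries, a list of its own where there are three numbers: the shift along the tool's x, y, z normalised to -1 to 1, where 1 is 0.25 m, then the turn about the tool's z normalised to -1 to 1, where 1 is pi rad. A call has exactly 5 rows; each row shifts and turns the commanded pose from where the row before left it, along the tool's axes as they then stand; what a row does not reach is not made up. A row lasts 1/10 s, in which the tool goes at most 50 mm and 8.59 degrees, less where a joint would pass 70% of its speed; a pose out of reach is approached as far as the arm can. A call with a number of a shift or a turn outside -1 to 1 is refused whole. A call with a gripper value outside its range is refused whole. "claw" is the opening, from 0 (shut) to 1 (fully open), set as the call begins (left out, the last holds). The fingers move at their own pace and stop on an object; the grip force is fixed at half the most. Time passes only in rows, so rows that do not move let the fingers close, or fill a call up. It gives the time, the measured TCP pose, the force, the opening and the grip force at its end, in the units of the state.
- state(): the state, without advancing time (a new reading comes with each control period).
- viewer.read_camera(name): name is "scene" or "top"; returns (picture, depth): 400x640x3 uint8, red, green, blue; 400x640 float32, mm along the optical axis (not along the pixel's ray), 0 where there is no reading.
- viewer.get_calibration(name): a dict with "camera_matrix" (3x3 intrinsics, pixels), "world_to_cam" (4x4, takes a point from world to camera coordinates). Camera axes: x right, y up, looking along -z (the intrinsics and any distortion apply to the point x, -y, -z); pixel columns grow to the right and rows downward; lengths in mm; the calibration is good to about 2 mm. A picture is of the moment at which its call begins. get_calibration takes no time and is no camera call.
- env.job_done(): hands the job in; it is judged then, once.
Trained networks look in the newest picture that a camera, given by its name, has taken for a name from the list of things; names that differ only in an ending like _2 or _b are one class to them, and where a whole thing is asked for, a point or a joint stands for the part that bears it (a point fixed in the world has none). Each returns a list of dicts, best first, with "confidence" (0 to 1); they miss things now and then, are a little off and sometimes report something else, mostly with a low value. They report only what shows in the picture. A call takes as long as a camera call. They do not tell look-alikes from the thing itself.
- models.search_frame(camera, label): "position" ([x, y, z] in mm, in world coordinates, good to about 4 mm: the middle of the surface that is visible of it).
- models.mark_of(camera, label): "position" ([x, y, z] in mm, in world coordinates, good to about 4 mm: a listed point, or the origin of a listed thing).
The state is a dict: "t": time; "joints": joint angles; "qvel": joint speeds; "tau": joint torques, N m; "eef_pos": TCP position; "tcp_rot": TCP orientation; "ft_force": force on the tool from outside, world axes, zero at the start; "moment": the same for the moment, N m; "opening": opening from 0.0 (shut) to 1.0 (fully open); "grip_force": force on a finger pad.
Only numpy, scipy, OpenCV 4.12 (cv2) and the standard library are available. Lean on these libraries where they do the work, as an engineer would, in place of code of your own. Each camera call takes 0.05 s, during which the arm holds its last target. There are 200 camera calls.

## Working session

There is one attempt and no reset: what is moved stays moved. The work goes in short steps, Python scripts to look and compute and a tool call to move; the robot and the scene stay as the last step left them, time stands still between calls to the robot, and variables do not carry over. Pictures are saved under pics/ and viewed, at most 14 in all, crops included, and the job is handed in when it is done.

Besides the shell and the picture viewer there is one more tool, called as name(argument=value, ...), one argument or row to a line, values as JSON. arm_command: Moves the arm, as the interface text tells. Scaled input: -1 to 1 covers 0.25 m each way for a shift and pi rad each way for a turn. Its arguments: {"type":"object","properties":{"rows":{"type":"array","items":{"type":"array"}},"claw":{"type":"number"}},"required":["rows"]}

```bash
mkdir -p pics; ls; cat > h.py <<'E'
import numpy as np, cv2
from cell import state, viewer, env, models
from scipy.spatial.transform import Rotation as Rn
def cap(cam):
    p,d=viewer.read_camera(cam); c=viewer.get_calibration(cam); return p,d,np.array(c["camera_matrix"]),np.array(c["world_to_cam"])
def cloud(d,K,T):
    v,u=np.mgrid[:d.shape[0],:d.shape[1]]
    x=(u-K[0,2])/K[0,0]*d; y=(v-K[1,2])/K[1,1]*d
    P=np.stack([x,-y,-d,np.ones_like(d)],-1)@np.linalg.inv(T).T
    P=P[...,:3]; P[d==0]=np.nan; return P
def proj(p,K,T):
    q=T@np.r_[p,1]; return K[0,0]*q[0]/-q[2]+K[0,2], K[1,1]*-q[1]/-q[2]+K[1,2]
E
python3 - <<'E'
from h import *
for c in("scene","top"):
    p,d,K,T=cap(c); cv2.imwrite(f"pics/{c}0.png",p[...,::-1]); np.savez(f"{c}0.npz",p=p,d=d,K=K,T=T)
    print(c,K.round(1).tolist(),np.linalg.inv(T)[:3].round(2).tolist(), viewer.get_calibration(c).keys())
    for n in["kit_box","kit_tray","kit_lid","padlock_green","marker","padlock_brass","pen"]:
        print(n,[(np.round(r["position"]).tolist(),round(r["confidence"],2),np.round(proj(r["position"],K,T)).tolist()) for r in models.mark_of(c,n)])
print(state())
E
```

```text
pics
scene [[491.3, 0.0, 318.7], [0.0, 491.3, 205.6], [0.0, 0.0, 1.0]] [[0.8, 0.45, -0.41, -72.18], [-0.6, 0.61, -0.52, -566.19], [0.02, 0.66, 0.75, 994.39]] dict_keys(['camera_matrix', 'world_to_cam'])
kit_box [([604.0, -158.0, 3.0], 0.75, [428.0, 247.0])]
kit_tray [([245.0, 357.0, 1.0], 0.89, [201.0, 189.0])]
kit_lid [([620.0, 63.0, 3.0], 0.66, [374.0, 192.0])]
padlock_green [([420.0, 352.0, 1.0], 0.72, [256.0, 164.0])]
marker []
padlock_brass [([435.0, 189.0, -0.0], 0.75, [293.0, 195.0]), ([469.0, 44.0, -1.0], 0.62, [336.0, 223.0])]
pen [([470.0, 46.0, -1.0], 0.54, [335.0, 222.0])]
top [[461.8, 0.0, 321.0], [0.0, 461.8, 200.4], [0.0, 0.0, 1.0]] [[-0.01, 0.99, -0.12, 301.63], [-1.0, -0.01, 0.02, 94.5], [0.02, 0.12, 0.99, 1265.44]] dict_keys(['camera_matrix', 'world_to_cam'])
kit_box [([594.0, -158.0, -3.0], 0.86, [403.0, 151.0]), ([461.0, 44.0, -1.0], 0.72, [332.0, 199.0])]
kit_tray [([245.0, 358.0, 0.0], 0.79, [216.0, 279.0]), ([603.0, 279.0, 0.0], 0.78, [246.0, 149.0])]
kit_lid [([619.0, 61.0, 1.0], 0.87, [324.0, 143.0]), ([603.0, 279.0, 3.0], 0.66, [246.0, 149.0])]
padlock_green
[... 199 characters left out ...]
.0, 197.0])]
{'t': 0.8, 'joints': array([ 1.20939704e+00,  4.90858046e-01,  1.55891448e+00,  2.45486889e-06,
        1.09170094e+00, -1.05615041e-01]), 'qvel': array([-2.68429448e-03,  1.27040390e-03,  1.73662776e-03, -3.58924481e-04,
        6.94546981e-05, -1.32111185e-04]), 'tau': array([-4.66111578e-04, -6.12416339e+01, -2.58422059e+01,  6.93441066e-02,
        4.45673964e-02, -2.57747138e-05]), 'eef_pos': array([158.11747632, 604.67799944, 214.68202336]), 'tcp_rot': array([3.14147390e+00, 1.03983317e-05, 2.88580727e+00]), 'ft_force': array([-0.2119032 ,  0.30417354, -0.02198893]), 'moment': array([-0.02036994,  0.00010978,  0.02166922]), 'grip_force': 0.0, 'opening': 0.9981156222887185}
```

View pics/top0.png

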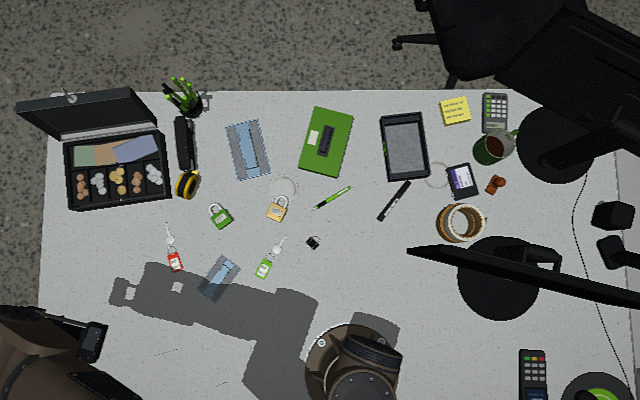

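View pics/scene0.png

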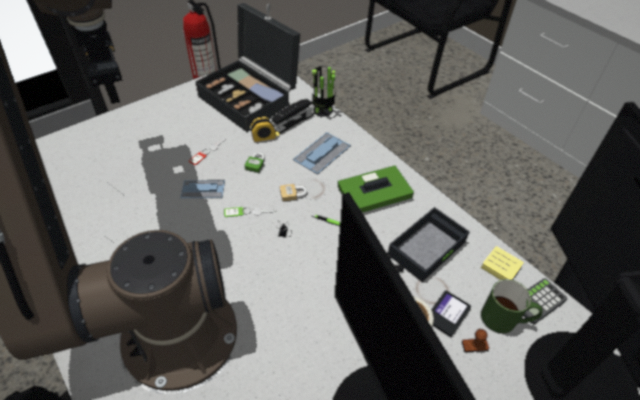

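The top picture shows the box at (405,147), lid at (325,143) and marker at (394,200). The green padlock is at (220,215) and the brass one at (277,208). Two trays show: (247,149), which is larger and fits 160x94, and (219,277), which is smaller. I'll measure both and confirm in a crop.

```bash
cat >> h.py <<'E'
def rect(P,mask):
    q=P[mask]; q=q[np.isfinite(q).all(1)]
    (c,s,a)=cv2.minAreaRect(q[:,:2].astype(np.float32))
    if s[0]<s[1]: s=s[::-1]; a+=90
    return np.round(c,1),np.round(s,1),round((a+90)%180-90,1),np.round(np.percentile(q[:,2],[2,50,98]),1),len(q)
E
python3 - <<'E'
from h import *
f=np.load("top0.npz"); p,d,K,T=[f[k] for k in"pdKT"]; P=cloud(d,K,T)
print("desk z",np.nanmedian(P[220:240,340:400,2]))
hsv=cv2.cvtColor(p,cv2.COLOR_RGB2HSV)
for n,(u,v,w,h) in dict(tray=(247,149,32,38),small=(219,277,28,30),lid=(325,143,36,42),box=(405,147,32,42),green=(220,215,18,18),brass=(277,208,18,18),marker=(394,201,22,26)).items():
    m=np.zeros(d.shape,bool); m[v-h:v+h,u-w:u+w]=1
    H,S,V=[hsv[...,i] for i in range(3)]
    for zt in (2.5,8,16,26,36,45):
        mm=m&(P[...,2]>zt)
        nl,lab,st,ce=cv2.connectedComponentsWithStats(mm.astype(np.uint8))
        if nl<2: continue
        i=1+np.argmax(st[1:,4])
        if st[i,4]>15: print(n,zt,*rect(P,lab==i))
# monitor
for (u,v) in [(415,250),(440,254),(500,266),(600,285),(480,240),(190,100),(180,150),(130,100),(60,110),(185,185)]: print(u,v,P[v,u].round())
a=cv2.resize(p[100:300,190:430][...,::-1],None,fx=3.3,fy=3,interpolation=cv2.INTER_CUBIC); cv2.imwrite("pics/crop0.png",a)
E
```

```text
desk z -1.5772283487840468
tray 2.5 [601.6 279.7] [162.7  94.2] 15.4 [ 2.6  8.4 19.8] 941
tray 8 [601.3 279.8] [110.1  38.3] 13.7 [ 8.5 13.  20.6] 477
tray 16 [645.7 272.7] [25.2  6. ] 0.8 [16.3 18.6 20.2] 16
small 2.5 [241.9 347.6] [87.8 53.9] -33.6 [ 2.7  7.5 14.3] 353
small 8 [247.5 354. ] [77.7 24.2] -36.1 [ 8.1 10.1 15.1] 151
lid 2.5 [625.1  61.2] [199.3 124.7] -18.0 [17.6 31.8 51.4] 2675
lid 8 [617.   60.9] [179.4 112.2] -15.8 [25.2 31.8 51.5] 2641
lid 16 [617.   60.9] [179.4 112.2] -15.8 [25.8 31.8 51.5] 2625
lid 26 [617.1  61. ] [178.9 112.2] -15.7 [27.  31.9 51.6] 2569
lid 36 [617.6  61.1] [73.1 21.4] -12.0 [37.1 50.6 55.8] 163
lid 45 [615.6  61. ] [69.4 16.3] -15.6 [46.3 50.9 55.8] 148
box 2.5 [ 596.3 -161.3] [218.2 126.7] 5.3 [ 2.7 12.9 46.8] 2362
box 8 [ 588.3 -156.7] [202.9 115.3] 6.4 [ 8.9 29.6 47.6] 1282
box 16 [ 600.  -155.4] [179.3 115.3] 6.4 [17.9 32.4 47.9] 1099
box 26 [ 600.  -155.4] [179.3 115.3] 6.4 [26.4 37.9 48.1] 875
box 36 [ 600.1 -155.4] [179.1 115.3] 6.4 [36.6 43.3 48.7] 463
green 2.5 [420.8 352.8] [76.1 48.4] 32.0 [ 3.7 17.3 24.2] 357
green 8 [420.2 354.3
[... 175 characters left out ...]
37.4 191.5] [70.9 45. ] -26.5 [ 9.2 17.7 23.3] 320
brass 16 [424. 198.] [44.3 40.9] 63.7 [16.1 19.2 23.9] 215
marker 2.5 [ 472.9 -112.8] [153.8  67. ] -37.4 [ 4.  15.5 47. ] 499
marker 8 [ 474.9 -112.1] [153.9  65.3] -39.3 [ 8.8 16.  47.2] 461
marker 16 [ 515.8 -147.6] [76.5 14.9] -85.5 [18.7 34.1 48.2] 136
marker 26 [ 514.8 -146.4] [73.9 13.9] -86.7 [26.2 41.4 48.3] 106
marker 36 [ 512.1 -144.8] [69.7 11.3] 89.8 [38.7 43.9 49.2] 63
415 250 [ 315. -146.  167.]
440 254 [ 304. -160.  332.]
500 266 [ 280. -261.  379.]
600 285 [ 242. -450.  380.]
480 240 [ 342. -361.    4.]
190 100 [747. 440.  -2.]
180 150 [589. 448.  56.]
130 100 [683. 533. 183.]
60 110 [660. 700. 182.]
185 185 [493. 430.  64.]
```

View pics/crop0.png

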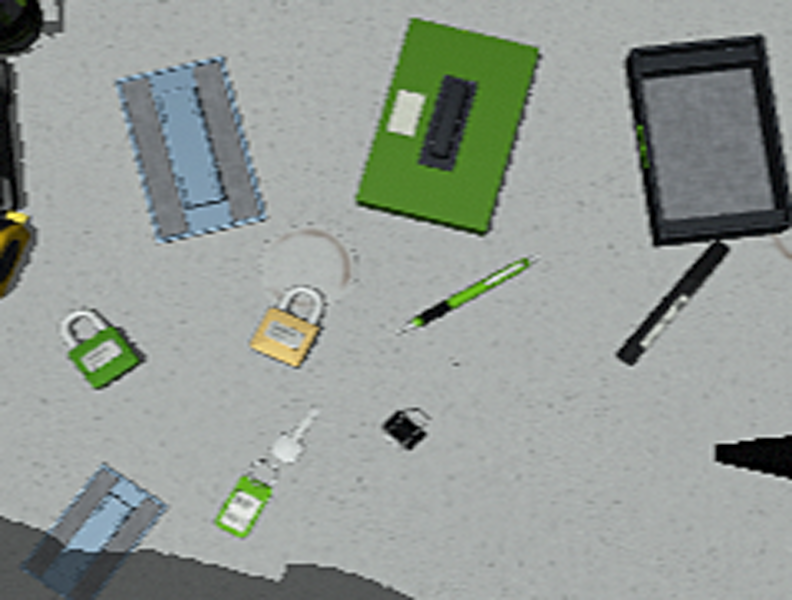

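The picture shows two trays: (247,149) at about 163x94 mm and (219,277) at about 88x54 mm. The first fits the given size. Only one green-bodied padlock shows, at (220,215). The item at (268,262) is a key tag, and the one at (313,242) is a small black padlock or clip. The lid with the bar is at (325,143).

```bash
cat >> h.py <<'E'
def plan(tgt,yawdeg,step=40.):
    s=state(); p=s["eef_pos"].copy(); y=s["tcp_rot"][2]; D=np.array(tgt)-p
    dy=(np.radians(yawdeg)-y+np.pi)%(2*np.pi)-np.pi
    n=int(np.ceil(max(np.linalg.norm(D)/step,abs(dy)/0.14,1))); n5=-(-n//5)*5
    print("from",p.round(1),np.degrees(s["tcp_rot"]).round(2),"t",round(s["t"],2),"rows",n)
    out=[]
    for i in range(n5):
        r=n-i
        if r<=0: out.append([[0,0,0],0]); continue
        d=(np.array(tgt)-p)/r; c,sn=np.cos(y),np.sin(y)
        t=np.round(np.array([d@[c,sn,0],d@[sn,-c,0],-d[2]])/250,3); a=round(-((np.radians(yawdeg)-y+np.pi)%(2*np.pi)-np.pi)/r/np.pi,3)
        p=p+250*np.array([t[0]*c+t[1]*sn,t[0]*sn-t[1]*c,-t[2]]); y-=a*np.pi
        out.append([t.tolist(),a])
    for k in range(0,n5,5): print(out[k:k+5])
E
python3 - <<'E'
from h import *
f=np.load("top0.npz"); p,d,K,T=[f[k] for k in"pdKT"]; P=cloud(d,K,T)
m=np.zeros(d.shape,bool); m[180:222,374:413]=1
m&=(P[...,2]>6)&(P[...,0]<508)
nl,lab,st,ce=cv2.connectedComponentsWithStats(m.astype(np.uint8),connectivity=4)
for i in range(1,nl):
    if st[i,4]>15: print(rect(P,lab==i))
# tray floor heights in tray frame
a=np.radians(15.0); q=P[110:190,215:280].reshape(-1,3); q=q[np.isfinite(q).all(1)]; e=q[:,:2]-[601.5,279.7]
X=e@[np.cos(a),np.sin(a)]; Y=e@[-np.sin(a),np.cos(a)]
for y0 in range(-52,53,4):
    w=(abs(X)<24)&(abs(Y-y0)<2); print(y0,np.median(q[w,2]).round(1),end="; ")
print()
plan([409.5,347,120],214.7)
E
```

```text
(array([ 453.6, -125.4]), array([137.9,  17.4]), -39.0, array([ 7.7, 14.6, 19.8]), 313)
-52 -2.5; -48 3.0; -44 2.7; -40 2.0; -36 1.3; -32 1.4; -28 2.5; -24 2.9; -20 2.4; -16 12.4; -12 13.0; -8 12.9; -4 12.0; 0 12.5; 4 11.8; 8 12.4; 12 12.9; 16 3.4; 20 1.9; 24 2.2; 28 1.7; 32 1.7; 36 2.8; 40 2.1; 44 2.0; 48 -0.1; 52 -1.8; 
from [158.1 604.7 214.7] [179.99   0.   165.34] t 0.8 rows 10
[[[-0.123, -0.074, 0.038], np.float64(-0.027)], [[-0.117, -0.084, 0.038], np.float64(-0.027)], [[-0.109, -0.094, 0.038], np.float64(-0.028)], [[-0.1, -0.103, 0.038], np.float64(-0.027)], [[-0.091, -0.112, 0.038], np.float64(-0.028)]]
[[[-0.081, -0.119, 0.038], np.float64(-0.027)], [[-0.071, -0.126, 0.038], np.float64(-0.028)], [[-0.06, -0.131, 0.038], np.float64(-0.027)], [[-0.048, -0.136, 0.037], np.float64(-0.028)], [[-0.036, -0.139, 0.038], np.float64(-0.027)]]
```

arm_command(
  rows=[
    [[-0.123,-0.074,0.038],-0.027],
    [[-0.117,-0.084,0.038],-0.027],
    [[-0.109,-0.094,0.038],-0.028],
    [[-0.1,-0.103,0.038],-0.027],
    [[-0.091,-0.112,0.038],-0.028],
  ],
)

```text
t: 1.3
eef_pos: [284.5, 474.9, 167.0]
tcp_rot: [3.141, 0.0, -2.963]
ft_force: [0.6, -0.0, -0.3]
opening: 1.004
grip_force: 0.0
```

arm_command(
  rows=[
    [[-0.081,-0.119,0.038],-0.027],
    [[-0.071,-0.126,0.038],-0.028],
    [[-0.06,-0.131,0.038],-0.027],
    [[-0.048,-0.136,0.037],-0.028],
    [[-0.036,-0.139,0.038],-0.027],
  ],
)

```text
t: 1.8
eef_pos: [410.5, 346.0, 119.7]
tcp_rot: [3.142, 0.001, -2.533]
ft_force: [-0.5, 1.1, 0.6]
opening: 1.001
grip_force: 0.0
```

```bash
python3 - <<'E'
from h import *
p,d,K,T=cap("top"); cv2.imwrite("pics/top1.png",p[...,::-1]); P=cloud(d,K,T)
s=state();print(s["eef_pos"],np.degrees(s["tcp_rot"]),proj([409,347,120],K,T))
cv2.imwrite("pics/c1.png",cv2.resize(p[150:290,130:330][...,::-1],None,fx=3,fy=3))
plan([409.5,347,3],214.7,30)
E
```

```text
[413.11925251 343.04810928 118.33909888] [-1.79952814e+02 -3.52901159e-02 -1.44884501e+02] (np.float64(211.55689152323816), np.float64(214.71648661411197))
from [413.1 343.  118.3] [-1.7995e+02 -4.0000e-02 -1.4488e+02] t 1.85 rows 4
[[[0.001, 0.005, 0.115], np.float64(0.001)], [[0.001, 0.005, 0.115], np.float64(0.0)], [[0.0, 0.006, 0.116], np.float64(0.001)], [[0.001, 0.005, 0.115], np.float64(0.0)], [[0, 0, 0], 0]]
```

View pics/c1.png

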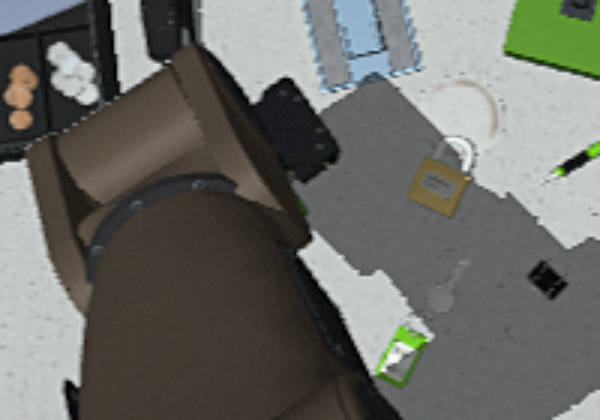

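The arm hides the padlock from above, so I'm going down by the measured position. The arm overshoots a little when it stops, so I'll add still rows.

arm_command(
  rows=[
    [[0,0,0.1],0],
    [[0,0,0.1],0],
    [[0,0,0],0],
    [[0,0,0],0],
    [[0,0,0],0],
  ],
)

```text
t: 2.35
eef_pos: [409.9, 347.5, 71.0]
tcp_rot: [3.142, 0.002, -2.536]
ft_force: [1.2, -0.5, -1.2]
opening: 1.003
grip_force: 0.0
```

```bash
python3 - <<'E'
from h import *
p,d,K,T=cap("scene"); 
cv2.imwrite("pics/s1.png",cv2.resize(p[100:260,180:340][...,::-1],None,fx=3.5,fy=3.5))
plan([409.5,347,3],214.7,30)
E
```

```text
from [409.9 347.5  71.1] [ 1.8000e+02  1.1000e-01 -1.4532e+02] t 2.4 rows 3
[[[0.001, -0.0, 0.091], np.float64(-0.0)], [[0.001, -0.0, 0.091], np.float64(-0.0)], [[0.001, -0.001, 0.09], np.float64(-0.0)], [[0, 0, 0], 0], [[0, 0, 0], 0]]
```

View pics/s1.png

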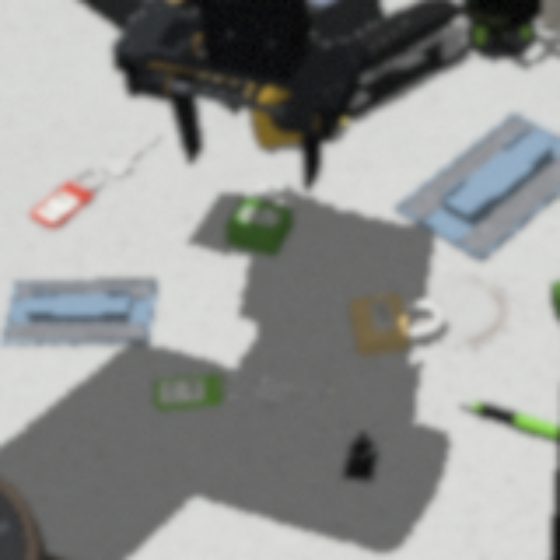

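The fingertips, at crop pixels (193,158) and (312,185), straddle the green padlock at (260,222). I'll go down and close.

arm_command(
  rows=[
    [[0,0,0.1],0],
    [[0,0,0.1],0],
    [[0,0,0.072],0],
    [[0,0,0],0],
    [[0,0,0],0],
  ],
)

```text
t: 2.9
eef_pos: [409.7, 347.4, 2.5]
tcp_rot: [3.142, 0.001, -2.536]
ft_force: [-0.4, 0.4, 0.5]
opening: 0.996
grip_force: 0.0
```

arm_command(
  rows=[
    [[0,0,0],0],
    [[0,0,0],0],
    [[0,0,0],0],
    [[0,0,0],0],
    [[0,0,0],0],
  ],
  claw=0.2,
)

```text
t: 3.4
eef_pos: [409.6, 347.1, 2.0]
tcp_rot: [3.142, 0.0, -2.537]
ft_force: [-0.9, 0.5, -0.4]
opening: 0.637
grip_force: 0.0
```

arm_command(
  rows=[
    [[0,0,0],0],
    [[0,0,0],0],
    [[0,0,0],0],
    [[0,0,0],0],
    [[0,0,0],0],
  ],
)

```text
t: 3.9
eef_pos: [409.5, 347.1, 1.9]
tcp_rot: [3.142, 0.0, -2.537]
ft_force: [1.1, -0.5, 0.8]
opening: 0.472
grip_force: 30.0
```

arm_command(
  rows=[
    [[0,0,-0.05],0],
    [[0,0,-0.12],0],
    [[0,0,-0.15],0],
    [[0,0,-0.08],0],
    [[0,0,0],0],
  ],
)

```text
t: 4.4
eef_pos: [410.4, 347.7, 105.1]
tcp_rot: [-3.142, 0.005, -2.537]
ft_force: [-0.5, 0.5, -2.4]
opening: 0.47
grip_force: 30.0
```

```bash
python3 - <<'E'
from h import *
plan([587,-157,110],186.4)
E
```

```text
from [410.4 347.7 105.1] [-180.      0.3  -145.33] t 4.4 rows 14
[[[0.041, -0.147, -0.001], np.float64(0.011)], [[0.035, -0.149, -0.001], np.float64(0.011)], [[0.03, -0.15, -0.001], np.float64(0.011)], [[0.025, -0.151, -0.002], np.float64(0.011)], [[0.02, -0.151, -0.001], np.float64(0.011)]]
[[[0.015, -0.152, -0.002], np.float64(0.011)], [[0.009, -0.152, -0.001], np.float64(0.011)], [[0.004, -0.153, -0.002], np.float64(0.011)], [[-0.001, -0.153, -0.001], np.float64(0.012)], [[-0.007, -0.153, -0.002], np.float64(0.011)]]
[[[-0.012, -0.152, -0.001], np.float64(0.012)], [[-0.018, -0.152, -0.002], np.float64(0.011)], [[-0.023, -0.151, -0.001], np.float64(0.012)], [[-0.029, -0.15, -0.002], np.float64(0.011)], [[0, 0, 0], 0]]
```

arm_command(
  rows=[
    [[0.041,-0.147,-0.001],0.011],
    [[0.035,-0.149,-0.001],0.011],
    [[0.03,-0.15,-0.001],0.011],
    [[0.025,-0.151,-0.002],0.011],
    [[0.02,-0.151,-0.001],0.011],
  ],
)

```text
t: 4.9
eef_pos: [472.4, 165.2, 102.7]
tcp_rot: [3.141, -0.001, -2.711]
ft_force: [0.5, -0.1, -2.2]
opening: 0.469
grip_force: 30.0
```

arm_command(
  rows=[
    [[0.015,-0.152,-0.002],0.011],
    [[0.009,-0.152,-0.001],0.011],
    [[0.004,-0.153,-0.002],0.011],
    [[-0.001,-0.153,-0.001],0.012],
    [[-0.007,-0.153,-0.002],0.011],
  ],
)

```text
t: 5.4
eef_pos: [535.4, -15.1, 104.5]
tcp_rot: [3.141, -0.001, -2.887]
ft_force: [0.3, 1.2, -1.7]
opening: 0.474
grip_force: 30.0
```

arm_command(
  rows=[
    [[-0.012,-0.152,-0.001],0.012],
    [[-0.018,-0.152,-0.002],0.011],
    [[-0.023,-0.151,-0.001],0.012],
    [[-0.029,-0.15,-0.002],0.011],
    [[0,0,0],0],
  ],
)

```text
t: 5.9
eef_pos: [586.8, -161.7, 105.7]
tcp_rot: [-3.141, 0.0, -3.034]
ft_force: [-0.4, 1.1, -2.1]
opening: 0.473
grip_force: 30.0
```

arm_command(
  rows=[
    [[0,0,0],0],
    [[0,0,0],0],
    [[0,0,0],0],
    [[0,0,0],0],
    [[0,0,0],0],
  ],
)

```text
t: 6.4
eef_pos: [586.0, -157.2, 107.0]
tcp_rot: [3.142, 0.0, -3.029]
ft_force: [0.4, -0.8, -1.9]
opening: 0.472
grip_force: 30.0
```

```bash
python3 - <<'E'
from h import *
p,d,K,T=cap("scene"); 
cv2.imwrite("pics/s2.png",cv2.resize(p[120:300,350:530][...,::-1],None,fx=3.2,fy=3.2))
plan([587,-157,7],186.4,30)
E
```

```text
from [ 586.  -157.3  107. ] [ 1.8000e+02  1.0000e-02 -1.7355e+02] t 6.45 rows 4
[[[-0.001, 0.0, 0.1], np.float64(0.0)], [[-0.001, 0.0, 0.1], np.float64(0.0)], [[-0.001, 0.0, 0.1], np.float64(0.0)], [[-0.001, 0.001, 0.1], np.float64(0.0)], [[0, 0, 0], 0]]
```

View pics/s2.png

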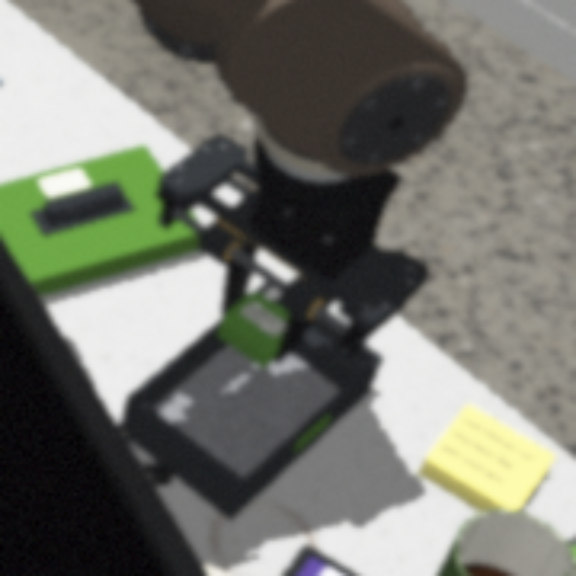

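The padlock is held at crop (255,325) over the box, in line with it. I'll lower it.

arm_command(
  rows=[
    [[-0.002,0.001,0.11],0],
    [[-0.002,0,0.11],0],
    [[0,0,0.1],0],
    [[0,0,0.06],0],
    [[0,0,0],0],
  ],
)

```text
t: 6.95
eef_pos: [586.2, -157.0, 10.2]
tcp_rot: [3.14, -0.003, -3.03]
ft_force: [-0.0, -0.1, -1.6]
opening: 0.47
grip_force: 30.0
```

arm_command(
  rows=[
    [[0,0,0.008],0],
    [[0,0,0.008],0],
    [[0,0,0],0],
    [[0,0,0],0],
    [[0,0,0],0],
  ],
)

```text
t: 7.45
eef_pos: [587.2, -157.5, 8.4]
tcp_rot: [-3.141, 0.001, -3.03]
ft_force: [-0.0, -0.7, -1.7]
opening: 0.473
grip_force: 30.0
```

arm_command(
  rows=[
    [[0,0,0.004],0],
    [[0,0,0.003],0],
    [[0,0,0],0],
    [[0,0,0],0],
    [[0,0,0],0],
  ],
)

```text
t: 7.95
eef_pos: [587.0, -157.4, 6.1]
tcp_rot: [3.141, 0.0, -3.03]
ft_force: [0.3, 0.4, -2.1]
opening: 0.468
grip_force: 30.0
```

arm_command(
  rows=[
    [[0,0,0.003],0],
    [[0,0,0],0],
    [[0,0,0],0],
    [[0,0,0],0],
    [[0,0,0],0],
  ],
)

```text
t: 8.45
eef_pos: [587.1, -157.5, 5.9]
tcp_rot: [-3.141, 0.0, -3.03]
ft_force: [-2.2, 0.1, 5.3]
opening: 0.472
grip_force: 30.0
```

It's in contact. I'll release to about 60 mm, lift and head for the tray.

arm_command(
  rows=[
    [[0,0,0],0],
    [[0,0,0],0],
    [[0,0,0],0],
    [[0,0,0],0],
    [[0,0,0],0],
  ],
  claw=0.62,
)

```text
t: 8.95
eef_pos: [587.0, -157.4, 5.3]
tcp_rot: [3.141, -0.0, -3.03]
ft_force: [1.3, 1.2, -1.1]
opening: 0.62
grip_force: 0.0
```

arm_command(
  rows=[
    [[0,0,-0.06],0],
    [[0,0,-0.12],0],
    [[0,0,-0.15],0],
    [[0,0,-0.1],0],
    [[0,0,0],0],
  ],
)

```text
t: 9.45
eef_pos: [588.5, -158.0, 117.5]
tcp_rot: [-3.139, 0.006, -3.03]
ft_force: [0.4, 0.4, 0.4]
opening: 0.619
grip_force: 0.0
```

```bash
python3 - <<'E'
from h import *
plan([601.5,279.7,90],195.2)
E
```

```text
from [ 588.5 -158.   117.5] [-179.83    0.34 -173.59] t 9.45 rows 11
[[[-0.022, 0.158, 0.01], np.float64(-0.004)], [[-0.025, 0.157, 0.01], np.float64(-0.004)], [[-0.026, 0.157, 0.01], np.float64(-0.005)], [[-0.029, 0.157, 0.01], np.float64(-0.004)], [[-0.031, 0.156, 0.01], np.float64(-0.005)]]
[[[-0.033, 0.156, 0.01], np.float64(-0.004)], [[-0.035, 0.155, 0.01], np.float64(-0.005)], [[-0.038, 0.155, 0.01], np.float64(-0.004)], [[-0.04, 0.154, 0.01], np.float64(-0.005)], [[-0.042, 0.153, 0.01], np.float64(-0.004)]]
[[[-0.044, 0.153, 0.01], np.float64(-0.005)], [[0, 0, 0], 0], [[0, 0, 0], 0], [[0, 0, 0], 0], [[0, 0, 0], 0]]
```

arm_command(
  rows=[
    [[-0.022,0.158,0.01],-0.004],
    [[-0.025,0.157,0.01],-0.004],
    [[-0.026,0.157,0.01],-0.005],
    [[-0.029,0.157,0.01],-0.004],
    [[-0.031,0.156,0.01],-0.005],
  ],
  claw=0.5,
)

```text
t: 9.95
eef_pos: [592.5, 43.1, 100.3]
tcp_rot: [3.141, -0.0, -2.96]
ft_force: [0.5, 0.3, 0.7]
opening: 0.5
grip_force: 0.0
```

arm_command(
  rows=[
    [[-0.033,0.156,0.01],-0.004],
    [[-0.035,0.155,0.01],-0.005],
    [[-0.038,0.155,0.01],-0.004],
    [[-0.04,0.154,0.01],-0.005],
    [[-0.042,0.153,0.01],-0.004],
  ],
)

```text
t: 10.45
eef_pos: [598.5, 242.0, 87.8]
tcp_rot: [3.142, -0.0, -2.891]
ft_force: [0.3, -0.4, 0.0]
opening: 0.506
grip_force: 0.0
```

arm_command(
  rows=[
    [[-0.044,0.153,0.01],-0.005],
    [[0,0,0],0],
    [[0,0,0],0],
    [[0,0,0],0],
    [[0,0,0],0],
  ],
)

```text
t: 10.95
eef_pos: [600.2, 279.0, 85.6]
tcp_rot: [-3.142, -0.0, -2.877]
ft_force: [0.4, -0.4, 0.9]
opening: 0.501
grip_force: 0.0
```

```bash
python3 - <<'E'
from h import *
p,d,K,T=cap("top"); P=cloud(d,K,T); cv2.imwrite("pics/t2.png",cv2.resize(p[90:230,200:450][...,::-1],None,fx=3.2,fy=3.2,interpolation=cv2.INTER_CUBIC))
# tray rect check from this view, and box rim refit
m=np.zeros(d.shape,bool); m[105:190,370:440]=1; m&=(P[...,2]>36)&(P[...,2]<60)
print(rect(P,m))
plan([601.5,279.7,6],195,30)
E
```

```text
(array([ 600.5, -155.4]), array([179.2, 114.5]), 6.0, array([36.5, 43.7, 49. ]), 469)
from [600.3 279.1  85.6] [ 180.      0.   -164.86] t 11.0 rows 3
[[[-0.002, 0.0, 0.106], np.float64(0.0)], [[-0.002, 0.001, 0.106], np.float64(0.0)], [[-0.001, 0.0, 0.106], np.float64(0.001)], [[0, 0, 0], 0], [[0, 0, 0], 0]]
```

View pics/t2.png

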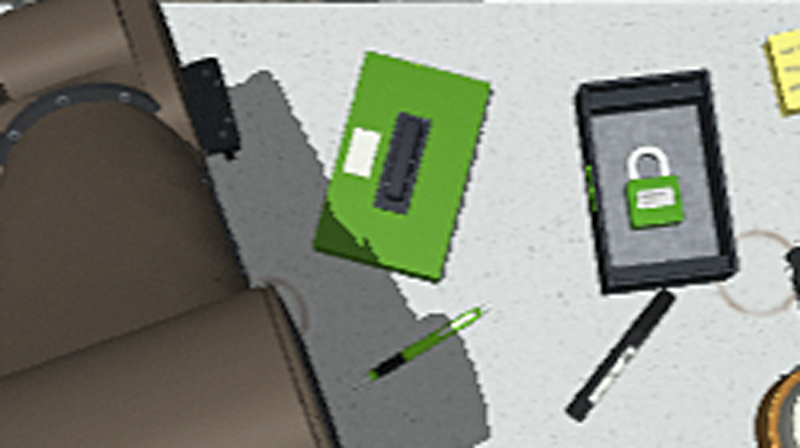

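The padlock lies flat and lengthwise in the box, at crop (653,187). Next I'll go down to the tray's grip block.

arm_command(
  rows=[
    [[-0.003,0.001,0.1],0],
    [[-0.001,0,0.1],0],
    [[0,0,0.08],0],
    [[0,0,0.034],0],
    [[0,0,0],0],
  ],
)

```text
t: 11.5
eef_pos: [600.8, 280.0, 6.1]
tcp_rot: [-3.142, -0.002, -2.877]
ft_force: [-1.0, 0.2, -0.4]
opening: 0.499
grip_force: 0.0
```

arm_command(
  rows=[
    [[0,0,0],0],
    [[0,0,0],0],
    [[0,0,0],0],
    [[0,0,0],0],
    [[0,0,0],0],
  ],
)

```text
t: 12.0
eef_pos: [601.1, 280.8, 7.3]
tcp_rot: [3.142, 0.001, -2.876]
ft_force: [-0.1, 0.1, 0.2]
opening: 0.494
grip_force: 0.0
```

arm_command(
  rows=[
    [[0,0,0.006],0],
    [[0,0,0],0],
    [[0,0,0],0],
    [[0,0,0],0],
    [[0,0,0],0],
  ],
  claw=0.1,
)

```text
t: 12.5
eef_pos: [600.9, 280.7, 5.3]
tcp_rot: [3.142, -0.0, -2.876]
ft_force: [-0.1, -1.0, -1.1]
opening: 0.352
grip_force: 29.9
```

arm_command(
  rows=[
    [[0,0,0],0],
    [[0,0,0],0],
    [[0,0,0],0],
    [[0,0,0],0],
    [[0,0,0],0],
  ],
)

```text
t: 13.0
eef_pos: [601.0, 280.7, 5.4]
tcp_rot: [3.142, 0.0, -2.876]
ft_force: [0.1, 0.2, -1.3]
opening: 0.352
grip_force: 29.9
```

arm_command(
  rows=[
    [[0,0,-0.04],0],
    [[0,0,-0.12],0],
    [[0,0,-0.15],0],
    [[0,0,-0.12],0],
    [[0,0,0],0],
  ],
)

```text
t: 13.5
eef_pos: [602.7, 281.4, 118.1]
tcp_rot: [3.141, 0.008, -2.876]
ft_force: [-0.4, -0.2, -0.8]
opening: 0.355
grip_force: 29.9
```

```bash
python3 - <<'E'
from h import *
plan([600.3,-155.4,120],186.3)
E
```

```text
from [602.7 281.4 118.1] [ 179.96    0.43 -164.77] t 13.5 rows 11
[[[0.043, -0.153, -0.001], np.float64(0.005)], [[0.04, -0.154, -0.001], np.float64(0.004)], [[0.038, -0.154, -0.001], np.float64(0.005)], [[0.036, -0.155, -0.001], np.float64(0.004)], [[0.034, -0.155, -0.001], np.float64(0.005)]]
[[[0.031, -0.156, -0.0], np.float64(0.004)], [[0.029, -0.156, -0.001], np.float64(0.005)], [[0.027, -0.156, -0.0], np.float64(0.004)], [[0.025, -0.157, -0.001], np.float64(0.005)], [[0.023, -0.157, -0.0], np.float64(0.004)]]
[[[0.021, -0.158, -0.001], np.float64(0.005)], [[0, 0, 0], 0], [[0, 0, 0], 0], [[0, 0, 0], 0], [[0, 0, 0], 0]]
```

arm_command(
  rows=[
    [[0.043,-0.153,-0.001],0.005],
    [[0.04,-0.154,-0.001],0.004],
    [[0.038,-0.154,-0.001],0.005],
    [[0.036,-0.155,-0.001],0.004],
    [[0.034,-0.155,-0.001],0.005],
  ],
)

```text
t: 14.0
eef_pos: [599.3, 80.6, 113.8]
tcp_rot: [3.141, -0.001, -2.949]
ft_force: [0.2, 0.4, -0.6]
opening: 0.355
grip_force: 29.9
```

arm_command(
  rows=[
    [[0.031,-0.156,0],0.004],
    [[0.029,-0.156,-0.001],0.005],
    [[0.027,-0.156,0],0.004],
    [[0.025,-0.157,-0.001],0.005],
    [[0.023,-0.157,0],0.004],
  ],
)

```text
t: 14.5
eef_pos: [598.3, -117.9, 114.3]
tcp_rot: [3.141, -0.001, -3.018]
ft_force: [0.5, -0.2, -1.2]
opening: 0.356
grip_force: 29.9
```

arm_command(
  rows=[
    [[0.021,-0.158,-0.001],0.005],
    [[0,0,0],0],
    [[0,0,0],0],
    [[0,0,0],0],
    [[0,0,0],0],
  ],
)

```text
t: 15.0
eef_pos: [598.4, -155.0, 114.8]
tcp_rot: [3.141, -0.0, -3.032]
ft_force: [-0.0, 0.6, -1.3]
opening: 0.354
grip_force: 29.9
```

arm_command(
  rows=[
    [[0,0,0.1],0],
    [[0,0,0.06],0],
    [[0,0,0],0],
    [[0,0,0],0],
    [[0,0,0],0],
  ],
)

```text
t: 15.5
eef_pos: [599.0, -155.9, 75.8]
tcp_rot: [-3.141, 0.001, -3.032]
ft_force: [0.1, 0.5, -0.8]
opening: 0.351
grip_force: 29.9
```

```bash
python3 - <<'E'
from h import *
for c in("scene","top"):
    p,d,K,T=cap(c); np.savez(c+"3.npz",p=p,d=d,K=K,T=T)
    if c=="scene":
        cv2.imwrite("pics/s3.png",cv2.resize(p[150:300,360:510][...,::-1],None,fx=3.8,fy=3.8))
plan([600.3,-155.4,40],186.3,30)
E
```

```text
from [ 598.8 -156.1   75.8] [-1.7997e+02  7.0000e-02 -1.7376e+02] t 15.6 rows 2
[[[-0.003, 0.001, 0.072], np.float64(-0.0)], [[-0.003, 0.001, 0.071], np.float64(-0.0)], [[0, 0, 0], 0], [[0, 0, 0], 0], [[0, 0, 0], 0]]
```

View pics/s3.png

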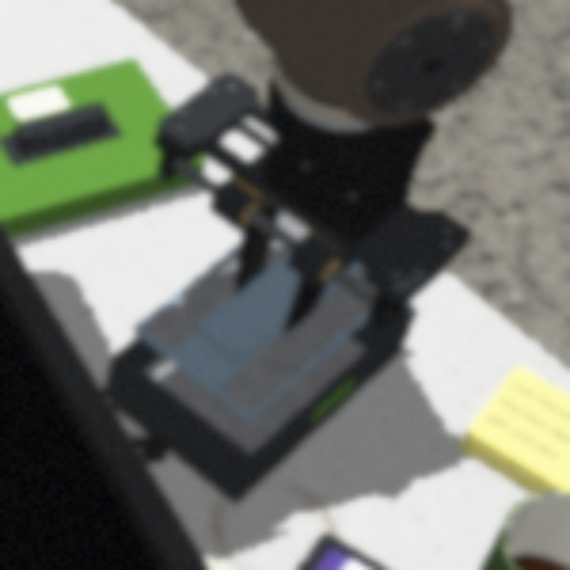

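```bash
python3 - <<'E'
from h import *
a=np.radians(6.2); ex=np.array([np.cos(a),np.sin(a)]); ey=np.array([-np.sin(a),np.cos(a)])
for c,ref in(("scene","scene0"),("top","top0")):
    f=np.load(c+"3.npz"); P=cloud(f["d"],f["K"],f["T"]).reshape(-1,3); col=f["p"].reshape(-1,3).astype(int)
    g=np.load(ref+".npz"); B=cloud(g["d"],g["K"],g["T"]).reshape(-1,3)
    def ext(Q,lo,hi,m=True):
        e=Q[:,:2]-[600.3,-155.4]; w=(Q[:,2]>lo)&(Q[:,2]<hi)&(abs(e@ex)<110)&(abs(e@ey)<75)&m
        X=e[w]@ex;Y=e[w]@ey; return w.sum(),np.percentile(X,[.5,99.5]).round(1),np.percentile(Y,[.5,99.5]).round(1)
    blue=(col[:,2]>col[:,0]+12)
    print(c,"box0",ext(B,40,52),"tray",ext(P,68,78,blue),"tray any",ext(P,69,77))
E
```

```text
scene box0 (np.int64(530), array([-90.6,  89.6]), array([-57.6,  55.3])) tray (np.int64(384), array([-82. ,  65.9]), array([-46.9,  46.6])) tray any (np.int64(1002), array([-81.3,  66.1]), array([-46.7,  47.7]))
top box0 (np.int64(403), array([-89.2,  89. ]), array([-57.1,  55.3])) tray (np.int64(37), array([-16.4,  79.3]), array([15.7, 46.6])) tray any (np.int64(114), array([-20.2,  79.3]), array([15.7, 46.9]))
```

arm_command(
  rows=[
    [[-0.004,0.003,0.08],0],
    [[0,0,0.04],0],
    [[0,0,0],0],
    [[0,0,0],0],
    [[0,0,0],0],
  ],
)

```text
t: 16.1
eef_pos: [599.7, -155.5, 45.5]
tcp_rot: [-3.141, 0.001, -3.033]
ft_force: [0.3, -0.1, -0.7]
opening: 0.353
grip_force: 29.9
```

arm_command(
  rows=[
    [[0,0,0.016],0],
    [[0,0,0.016],0],
    [[0,0,0],0],
    [[0,0,0],0],
    [[0,0,0],0],
  ],
)

```text
t: 16.6
eef_pos: [599.4, -155.3, 36.9]
tcp_rot: [3.142, 0.0, -3.033]
ft_force: [0.4, 0.5, -1.4]
opening: 0.355
grip_force: 29.9
```

arm_command(
  rows=[
    [[-0.002,-0.004,0.005],0],
    [[0,0,0.005],0],
    [[0,0,0],0],
    [[0,0,0],0],
    [[0,0,0],0],
  ],
)

```text
t: 17.1
eef_pos: [599.9, -156.2, 34.3]
tcp_rot: [3.141, -0.0, -3.033]
ft_force: [1.1, 0.5, -1.3]
opening: 0.356
grip_force: 29.9
```

arm_command(
  rows=[
    [[0,0,0.003],0],
    [[0,0,0],0],
    [[0,0,0],0],
    [[0,0,0],0],
    [[0,0,0],0],
  ],
)

```text
t: 17.6
eef_pos: [600.0, -156.3, 34.2]
tcp_rot: [-3.141, 0.0, -3.033]
ft_force: [-2.1, 0.7, 5.4]
opening: 0.357
grip_force: 29.9
```

It's seated, with contact at the expected height. I'll release and go to the marker.

arm_command(
  rows=[
    [[0,0,0],0],
    [[0,0,0],0],
    [[0,0,0],0],
    [[0,0,0],0],
    [[0,0,0],0],
  ],
  claw=0.47,
)

```text
t: 18.1
eef_pos: [600.0, -156.2, 33.5]
tcp_rot: [3.141, -0.0, -3.033]
ft_force: [-0.3, -0.5, 0.1]
opening: 0.468
grip_force: 0.0
```

arm_command(
  rows=[
    [[0,0,-0.04],0],
    [[0,0,-0.1],0],
    [[0,0,-0.12],0],
    [[0,0,-0.06],0],
    [[0,0,0],0],
  ],
)

```text
t: 18.6
eef_pos: [601.0, -156.6, 116.4]
tcp_rot: [-3.14, 0.004, -3.033]
ft_force: [0.0, -0.3, -0.6]
opening: 0.472
grip_force: 0.0
```

```bash
python3 - <<'E'
from h import *
plan([453.6,-125.4,90],141,30)
E
```

```text
from [ 601.  -156.6  116.4] [-179.89    0.23 -173.77] t 18.6 rows 6
[[[0.095, 0.031, 0.018], np.float64(0.042)], [[0.099, 0.019, 0.018], np.float64(0.042)], [[0.1, 0.005, 0.017], np.float64(0.042)], [[0.1, -0.008, 0.018], np.float64(0.042)], [[0.098, -0.021, 0.017], np.float64(0.042)]]
[[[0.095, -0.034, 0.018], np.float64(0.041)], [[0, 0, 0], 0], [[0, 0, 0], 0], [[0, 0, 0], 0], [[0, 0, 0], 0]]
```

```bash
python3 - <<'E'
from h import *
f=np.load("top3.npz"); p,d,K,T=[f[k] for k in"pdKT"]; P=cloud(d,K,T)
cv2.imwrite("pics/t3.png",cv2.resize(p[120:390,280:560][...,::-1],None,fx=2.2,fy=2.2))
g=np.load("top0.npz"); Q=cloud(g["d"],g["K"],g["T"])
w=(Q[...,1]<-60)&(Q[...,1]>-200)&(Q[...,0]>220)&(Q[...,0]<400)&(Q[...,2]>60)
q=Q[w]; print("monitor: y max",q[:,1].max(), "x max",q[:,0].max()); 
for y in range(-200,-90,15):
    r=q[abs(q[:,1]-y)<8]; print(y,len(r), r[:,0].min().round() if len(r) else 0, r[:,0].max().round() if len(r) else 0, r[:,2].max().round() if len(r) else 0)
# arm cloud in pose 3
for x in range(150,560,50):
    r=P[(abs(P[...,0]-x)<10)&(P[...,2]>390)&(abs(P[...,1])<250)]; 
    if len(r): print("arm x",x,"y",r[:,1].min().round(),r[:,1].max().round(),"ztop",r[:,2].max().round(), "z at right edge",r[r[:,1]<r[:,1].min()+15,2].min().round())
E
```

```text
monitor: y max -143.59766811047348 x max 324.78078251192005
-200 76 293.0 318.0 385.0
-185 159 295.0 322.0 385.0
-170 160 300.0 322.0 383.0
-155 227 303.0 325.0 383.0
-140 205 309.0 322.0 381.0
-125 0 0 0 0
-110 0 0 0 0
-95 0 0 0 0
arm x 150 y 92.0 209.0 ztop 470.0 z at right edge 434.0
arm x 200 y 73.0 193.0 ztop 536.0 z at right edge 505.0
arm x 250 y 53.0 174.0 ztop 607.0 z at right edge 571.0
arm x 300 y -127.0 155.0 ztop 724.0 z at right edge 708.0
arm x 350 y -144.0 137.0 ztop 727.0 z at right edge 712.0
arm x 400 y -140.0 123.0 ztop 730.0 z at right edge 622.0
arm x 450 y -170.0 104.0 ztop 722.0 z at right edge 527.0
arm x 500 y -186.0 -48.0 ztop 563.0 z at right edge 453.0
arm x 550 y -206.0 -69.0 ztop 485.0 z at right edge 427.0
```

View pics/t3.png

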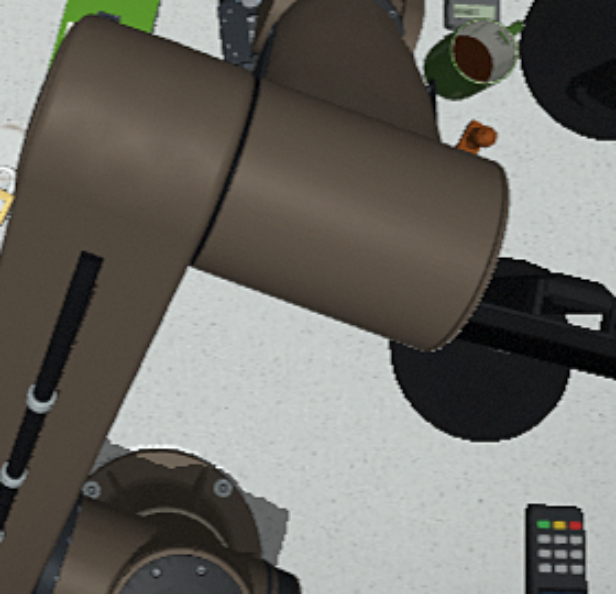

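The picture shows the elbow high above the desk, with the monitor's edge at crop (470,330), around y≈-140 and z≤385. The arm clears it, so I'll go to the marker.

arm_command(
  rows=[
    [[0.095,0.031,0.018],0.042],
    [[0.099,0.019,0.018],0.042],
    [[0.1,0.005,0.017],0.042],
    [[0.1,-0.008,0.018],0.042],
    [[0.098,-0.021,0.017],0.042],
  ],
)

```text
t: 19.1
eef_pos: [475.9, -129.9, 90.9]
tcp_rot: [-3.142, -0.001, 2.585]
ft_force: [0.5, 0.3, -0.3]
opening: 0.471
grip_force: 0.0
```

arm_command(
  rows=[
    [[0.095,-0.034,0.018],0.041],
    [[0,0,0],0],
    [[0,0,0],0],
    [[0,0,0],0],
    [[0,0,0],0],
  ],
)

```text
t: 19.6
eef_pos: [453.4, -125.4, 87.1]
tcp_rot: [3.141, 0.001, 2.463]
ft_force: [0.7, -0.2, 0.5]
opening: 0.47
grip_force: 0.0
```

```bash
python3 - <<'E'
from h import *
p,d,K,T=cap("top"); P=cloud(d,K,T)
for x in range(300,460,25):
    r=P[(abs(P[...,0]-x)<10)&(P[...,2]>390)&(abs(P[...,1])<250)]
    if len(r): print("arm x",x,"y",r[:,1].min().round(),"z right edge",r[r[:,1]<r[:,1].min()+15,2].min().round())
m=np.zeros(d.shape,bool); m[100:195,360:450]=1
p2,d2,K2,T2=cap("scene"); P2=cloud(d2,K2,T2).reshape(-1,3)
a=np.radians(6.2); ex=np.array([np.cos(a),np.sin(a)]); ey=np.array([-np.sin(a),np.cos(a)])
for Q in(P.reshape(-1,3),P2):
    e=Q[:,:2]-[600.1,-156]; X=e@ex;Y=e@ey
    for x0 in(-70,70):
        for y0 in(-35,35):
            w=(abs(X-x0)<10)&(abs(Y-y0)<8)&(Q[:,2]<70); print(x0,y0,w.sum(),np.median(Q[w,2]).round(1),end=" | ")
    print()
plan([453.6,-125.4,2.5],141,30)
cv2.imwrite("pics/s4.png",cv2.resize(p2[150:300,350:500][...,::-1],None,fx=3.5,fy=3.5))
E
```

```text
arm x 300 y -135.0 z right edge 730.0
arm x 325 y -141.0 z right edge 588.0
arm x 350 y -147.0 z right edge 561.0
arm x 375 y -161.0 z right edge 478.0
arm x 400 y -171.0 z right edge 464.0
arm x 425 y -181.0 z right edge 430.0
arm x 450 y -193.0 z right edge 392.0
-70 -35 0 nan | -70 35 0 nan | 70 -35 41 32.2 | 70 35 48 31.6 | 
-70 -35 34 32.8 | -70 35 0 nan | 70 -35 38 33.0 | 70 35 39 33.0 | 
from [ 453.1 -125.3   87. ] [1.7999e+02 1.0000e-02 1.4109e+02] t 19.7 rows 3
[[[-0.001, 0.0, 0.113], np.float64(0.0)], [[-0.0, 0.0, 0.113], np.float64(0.0)], [[-0.001, 0.001, 0.112], np.float64(0.0)], [[0, 0, 0], 0], [[0, 0, 0], 0]]
  return _methods._mean(a, axis=axis, dtype=dtype,
  ret = ret.dtype.type(ret / rcount)
```

View pics/s4.png

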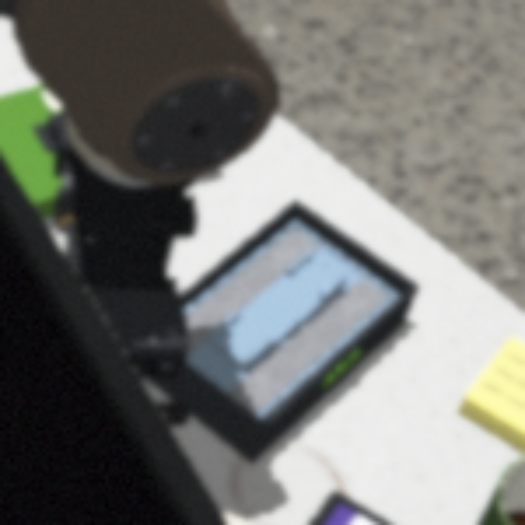

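The tray sits level in the box, at crop (290,310), with a uniform height at the corners I could measure. I'll go down to the marker.

arm_command(
  rows=[
    [[-0.001,0,0.1],0],
    [[-0.001,0,0.1],0],
    [[0,0,0.1],0],
    [[0,0,0.038],0],
    [[0,0,0],0],
  ],
)

```text
t: 20.2
eef_pos: [452.8, -125.4, 1.8]
tcp_rot: [-3.141, -0.002, 2.462]
ft_force: [0.3, 1.1, 0.2]
opening: 0.468
grip_force: 0.0
```

arm_command(
  rows=[
    [[0,0,0],0],
    [[0,0,0],0],
    [[0,0,0],0],
    [[0,0,0],0],
    [[0,0,0],0],
  ],
  claw=0.05,
)

```text
t: 20.7
eef_pos: [453.2, -125.5, 3.1]
tcp_rot: [3.141, 0.001, 2.462]
ft_force: [-0.7, 1.0, 6.8]
opening: 0.17
grip_force: 30.0
```

arm_command(
  rows=[
    [[0,0,0],0],
    [[0,0,0],0],
    [[0,0,0],0],
    [[0,0,0],0],
    [[0,0,0],0],
  ],
)

```text
t: 21.2
eef_pos: [453.3, -125.6, 3.1]
tcp_rot: [3.141, 0.001, 2.462]
ft_force: [-0.8, 0.2, 6.6]
opening: 0.17
grip_force: 30.0
```

arm_command(
  rows=[
    [[0,0,-0.04],0],
    [[0,0,-0.12],0],
    [[0,0,-0.15],0],
    [[0,0,-0.12],0],
    [[0,0,0],0],
  ],
)

```text
t: 21.7
eef_pos: [454.3, -126.0, 113.9]
tcp_rot: [3.14, 0.006, 2.462]
ft_force: [0.6, -0.7, -0.5]
opening: 0.174
grip_force: 30.0
```

```bash
python3 - <<'E'
from h import *
plan([600,-156.5,115],186.3,30)
E
```

```text
from [ 454.3 -126.   113.9] [179.9    0.34 141.05] t 21.7 rows 6
[[[-0.088, 0.045, -0.001], np.float64(-0.042)], [[-0.094, 0.033, -0.001], np.float64(-0.042)], [[-0.097, 0.021, -0.001], np.float64(-0.042)], [[-0.099, 0.008, -0.0], np.float64(-0.042)], [[-0.099, -0.006, -0.001], np.float64(-0.042)]]
[[[-0.098, -0.018, -0.0], np.float64(-0.041)], [[0, 0, 0], 0], [[0, 0, 0], 0], [[0, 0, 0], 0], [[0, 0, 0], 0]]
```

arm_command(
  rows=[
    [[-0.088,0.045,-0.001],-0.042],
    [[-0.094,0.033,-0.001],-0.042],
    [[-0.097,0.021,-0.001],-0.042],
    [[-0.099,0.008,0],-0.042],
    [[-0.099,-0.006,-0.001],-0.042],
  ],
)

```text
t: 22.2
eef_pos: [575.0, -151.0, 110.6]
tcp_rot: [3.141, -0.001, 3.127]
ft_force: [1.0, -1.1, -0.4]
opening: 0.17
grip_force: 30.0
```

arm_command(
  rows=[
    [[-0.098,-0.018,0],-0.041],
    [[0,0,0],0],
    [[0,0,0],0],
    [[0,0,0],0],
    [[0,0,0],0],
  ],
)

```text
t: 22.7
eef_pos: [598.0, -155.8, 111.1]
tcp_rot: [3.141, -0.0, -3.034]
ft_force: [-0.2, -0.1, 1.0]
opening: 0.172
grip_force: 30.0
```

```bash
python3 - <<'E'
from h import *
p,d,K,T=cap("scene"); P=cloud(d,K,T).reshape(-1,3)
cv2.imwrite("pics/s5.png",cv2.resize(p[140:300,350:510][...,::-1],None,fx=3.5,fy=3.5))
a=np.radians(6.2); ex=np.array([np.cos(a),np.sin(a)]); ey=np.array([-np.sin(a),np.cos(a)])
e=P[:,:2]-[600.1,-156.3]; X=e@ex;Y=e@ey; lum=p.reshape(-1,3).max(1)
for x0 in(-65,-55,-45,-35,-25,45,55,65):
    w=(abs(X-x0)<5)&(abs(Y)<20)&(P[:,2]>100)&(P[:,2]<138)
    if w.sum(): print(x0,w.sum(),"y",Y[w].min().round(1),Y[w].max().round(1),"z",P[w,2].max().round(1))
w=(abs(Y)<10)&(P[:,2]>112)&(P[:,2]<138); print("x ext",X[w].min(),X[w].max())
plan([600,-156.5,52],186.2,30)
E
```

```text
-65 39 y -7.1 9.6 z 127.8
-55 28 y -7.8 9.0 z 129.8
-45 27 y -8.1 7.2 z 129.3
-35 29 y -7.1 9.1 z 129.6
-25 29 y -8.1 8.3 z 128.8
55 4 y -7.8 -5.8 z 119.9
65 1 y -6.4 -6.4 z 115.7
x ext -309.58572072182096 61.653125899405254
from [ 598.2 -155.9  111.2] [ 1.7999e+02 -1.0000e-02 -1.7383e+02] t 22.75 rows 2
[[[-0.003, -0.002, 0.118], np.float64(-0.0)], [[-0.004, -0.001, 0.119], np.float64(-0.0)], [[0, 0, 0], 0], [[0, 0, 0], 0], [[0, 0, 0], 0]]
```

View pics/s5.png

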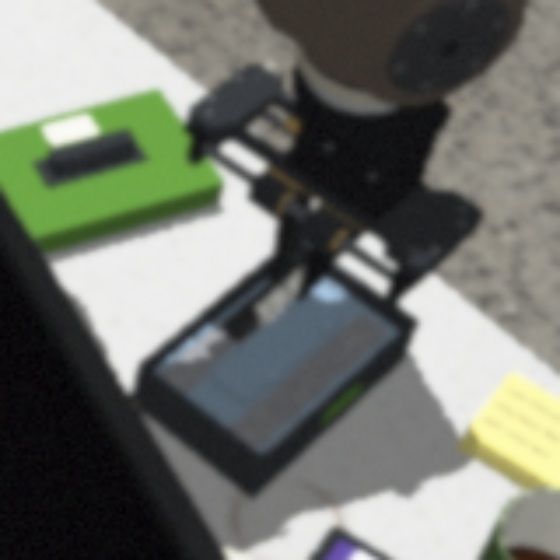

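The marker, at crop (240,325), is parallel to the rest and centred over it. I'll lower it.

arm_command(
  rows=[
    [[-0.006,-0.003,0.1],0],
    [[0,0,0.09],0],
    [[0,0,0.046],0],
    [[0,0,0],0],
    [[0,0,0],0],
  ],
)

```text
t: 23.25
eef_pos: [600.6, -156.7, 52.7]
tcp_rot: [-3.141, 0.0, -3.033]
ft_force: [0.0, -0.6, -0.1]
opening: 0.17
grip_force: 30.0
```

arm_command(
  rows=[
    [[0,0,0.008],0],
    [[0,0,0.004],0],
    [[0,0,0],0],
    [[0,0,0],0],
    [[0,0,0],0],
  ],
)

```text
t: 23.75
eef_pos: [600.5, -156.6, 49.3]
tcp_rot: [-3.142, 0.0, -3.033]
ft_force: [0.6, -0.1, 0.3]
opening: 0.169
grip_force: 30.0
```

arm_command(
  rows=[
    [[0,0,0.004],0],
    [[0,0,0.005],0],
    [[0,0,0],0],
    [[0,0,0],0],
    [[0,0,0],0],
  ],
)

```text
t: 24.25
eef_pos: [600.4, -156.6, 46.8]
tcp_rot: [3.141, 0.0, -3.033]
ft_force: [0.6, -0.2, -0.5]
opening: 0.169
grip_force: 30.0
```

arm_command(
  rows=[
    [[0,0,0.004],0],
    [[0,0,0],0],
    [[0,0,0],0],
    [[0,0,0],0],
    [[0,0,0],0],
  ],
)

```text
t: 24.75
eef_pos: [600.5, -156.6, 46.2]
tcp_rot: [-3.141, 0.0, -3.033]
ft_force: [-0.9, -0.3, 5.2]
opening: 0.169
grip_force: 30.0
```

There's contact at 46.2, where it's expected. I'll release and go to the lid.

arm_command(
  rows=[
    [[0,0,0],0],
    [[0,0,0],0],
    [[0,0,0],0],
    [[0,0,0],0],
    [[0,0,0],0],
  ],
  claw=0.35,
)

```text
t: 25.25
eef_pos: [600.4, -156.6, 45.8]
tcp_rot: [3.141, -0.0, -3.033]
ft_force: [-1.1, 0.4, -0.5]
opening: 0.349
grip_force: 0.0
```

arm_command(
  rows=[
    [[0,0,-0.04],0],
    [[0,0,-0.1],0],
    [[0,0,-0.12],0],
    [[0,0,-0.06],0],
    [[0,0,0],0],
  ],
)

```text
t: 25.75
eef_pos: [601.4, -156.9, 128.7]
tcp_rot: [-3.14, 0.004, -3.033]
ft_force: [0.5, 0.2, -0.4]
opening: 0.35
grip_force: 0.0
```

```bash
python3 - <<'E'
from h import *
plan([617,61,110],164.3,40)
E
```

```text
from [ 601.4 -156.9  128.7] [-179.89    0.23 -173.77] t 25.75 rows 6
[[[-0.026, 0.143, 0.012], np.float64(0.02)], [[-0.017, 0.145, 0.013], np.float64(0.02)], [[-0.008, 0.145, 0.012], np.float64(0.02)], [[0.001, 0.146, 0.013], np.float64(0.021)], [[0.011, 0.145, 0.012], np.float64(0.02)]]
[[[0.02, 0.145, 0.013], np.float64(0.021)], [[0, 0, 0], 0], [[0, 0, 0], 0], [[0, 0, 0], 0], [[0, 0, 0], 0]]
```

arm_command(
  rows=[
    [[-0.026,0.143,0.012],0.02],
    [[-0.017,0.145,0.013],0.02],
    [[-0.008,0.145,0.012],0.02],
    [[0.001,0.146,0.013],0.021],
    [[0.011,0.145,0.012],0.02],
  ],
  claw=0.42,
)

```text
t: 26.25
eef_pos: [612.9, 26.4, 109.4]
tcp_rot: [-3.142, -0.001, 2.93]
ft_force: [0.3, -0.5, -0.1]
opening: 0.417
grip_force: 0.0
```

arm_command(
  rows=[
    [[0.02,0.145,0.013],0.021],
    [[0,0,0],0],
    [[0,0,0],0],
    [[0,0,0],0],
    [[0,0,0],0],
  ],
)

```text
t: 26.75
eef_pos: [616.0, 60.3, 107.0]
tcp_rot: [3.142, -0.0, 2.866]
ft_force: [-0.3, 0.1, -0.4]
opening: 0.419
grip_force: 0.0
```

```bash
python3 - <<'E'
from h import *
p,d,K,T=cap("scene"); 
a=cv2.resize(p[140:300,310:510][...,::-1],None,fx=3.5,fy=3.5); cv2.imwrite("pics/s6.png",a)
plan([617,61,36],164.3,30)
E
```

```text
from [616.   60.3 107.1] [180.    0.  164.2] t 26.8 rows 3
[[[-0.001, 0.001, 0.095], np.float64(-0.0)], [[-0.001, 0.001, 0.095], np.float64(-0.0)], [[-0.001, 0.002, 0.094], np.float64(-0.001)], [[0, 0, 0], 0], [[0, 0, 0], 0]]
```

View pics/s6.png

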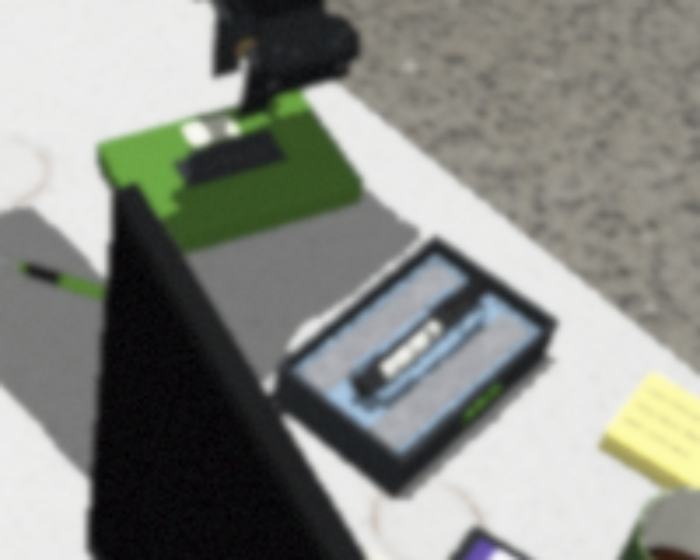

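The marker lies in the tray's rest, from crop (365,385) to (485,295). Next I'll grip the lid's bar.

arm_command(
  rows=[
    [[-0.003,0.004,0.1],0],
    [[0,0,0.1],0],
    [[0,0,0.06],0],
    [[0,0,0.016],0],
    [[0,0,0],0],
  ],
)

```text
t: 27.3
eef_pos: [617.0, 61.9, 38.0]
tcp_rot: [-3.142, -0.001, 2.867]
ft_force: [0.2, -0.4, 0.4]
opening: 0.421
grip_force: 0.0
```

arm_command(
  rows=[
    [[0,0,0],0],
    [[0,0,0],0],
    [[0,0,0],0],
    [[0,0,0],0],
    [[0,0,0],0],
  ],
)

```text
t: 27.8
eef_pos: [617.1, 62.2, 38.4]
tcp_rot: [3.141, 0.0, 2.867]
ft_force: [-0.5, -0.2, -0.3]
opening: 0.42
grip_force: 0.0
```

arm_command(
  rows=[
    [[0,-0.004,0.007],0],
    [[0,0,0],0],
    [[0,0,0],0],
    [[0,0,0],0],
    [[0,0,0],0],
  ],
  claw=0.05,
)

```text
t: 28.3
eef_pos: [616.7, 61.2, 36.3]
tcp_rot: [3.142, -0.0, 2.867]
ft_force: [-0.1, -0.9, -0.6]
opening: 0.164
grip_force: 30.0
```

arm_command(
  rows=[
    [[0,0,0],0],
    [[0,0,0],0],
    [[0,0,0],0],
    [[0,0,0],0],
    [[0,0,0],0],
  ],
)

```text
t: 28.8
eef_pos: [616.7, 61.3, 36.3]
tcp_rot: [3.142, -0.0, 2.867]
ft_force: [1.0, 0.2, -1.1]
opening: 0.167
grip_force: 30.0
```

arm_command(
  rows=[
    [[0,0,-0.04],0],
    [[0,0,-0.12],0],
    [[0,0,-0.15],0],
    [[0,0,-0.12],0],
    [[0,0,0],0],
  ],
)

```text
t: 29.3
eef_pos: [618.4, 61.3, 148.8]
tcp_rot: [3.14, 0.007, 2.867]
ft_force: [0.5, 0.6, -0.9]
opening: 0.164
grip_force: 30.0
```

```bash
python3 - <<'E'
from h import *
plan([600.1,-156.4,146],186.2,30)
E
```

```text
from [618.4  61.3 148.8] [179.88   0.4  164.27] t 29.3 rows 8
[[[-0.021, -0.107, 0.001], np.float64(-0.015)], [[-0.016, -0.108, 0.001], np.float64(-0.015)], [[-0.01, -0.109, 0.002], np.float64(-0.015)], [[-0.005, -0.109, 0.001], np.float64(-0.015)], [[-0.0, -0.109, 0.002], np.float64(-0.015)]]
[[[0.005, -0.109, 0.001], np.float64(-0.016)], [[0.01, -0.109, 0.002], np.float64(-0.015)], [[0.016, -0.108, 0.001], np.float64(-0.016)], [[0, 0, 0], 0], [[0, 0, 0], 0]]
```

arm_command(
  rows=[
    [[-0.021,-0.107,0.001],-0.015],
    [[-0.016,-0.108,0.001],-0.015],
    [[-0.01,-0.109,0.002],-0.015],
    [[-0.005,-0.109,0.001],-0.015],
    [[0,-0.109,0.002],-0.015],
  ],
)

```text
t: 29.8
eef_pos: [604.6, -75.7, 141.7]
tcp_rot: [3.141, -0.001, 3.105]
ft_force: [-0.1, -0.6, -2.0]
opening: 0.164
grip_force: 30.0
```

arm_command(
  rows=[
    [[0.005,-0.109,0.001],-0.016],
    [[0.01,-0.109,0.002],-0.015],
    [[0.016,-0.108,0.001],-0.016],
    [[0,0,0],0],
    [[0,0,0],0],
  ],
)

```text
t: 30.3
eef_pos: [597.9, -156.6, 140.7]
tcp_rot: [3.141, -0.001, -3.035]
ft_force: [-0.6, 0.8, -0.9]
opening: 0.167
grip_force: 30.0
```

arm_command(
  rows=[
    [[0,0,0.08],0],
    [[0,0,0.08],0],
    [[0,0,0],0],
    [[0,0,0],0],
    [[0,0,0],0],
  ],
)

```text
t: 30.8
eef_pos: [598.8, -156.0, 102.1]
tcp_rot: [-3.141, 0.001, -3.033]
ft_force: [0.0, -0.7, -1.9]
opening: 0.164
grip_force: 30.0
```

```bash
python3 - <<'E'
from h import *
p,d,K,T=cap("scene"); P=cloud(d,K,T).reshape(-1,3); col=p.reshape(-1,3).astype(int)
g=(col[:,1]>col[:,0]+25)&(col[:,1]>col[:,2]+25)
a=np.radians(6.2); ex=np.array([np.cos(a),np.sin(a)]); ey=np.array([-np.sin(a),np.cos(a)])
e=P[:,:2]-[600.1,-156.4]; X=e@ex;Y=e@ey
w=g&(P[:,2]>92)&(P[:,2]<115)&(abs(X)<110)&(abs(Y)<80)
print(w.sum(),np.percentile(X[w],[.3,99.7]),np.percentile(Y[w],[.3,99.7]),rect(P,w))
s=state(); q=s["eef_pos"][:2]-[600.1,-156.4]; print("tcp in box",q@ex,q@ey)
plan([600.1,-156.4,85],186.2,30)
E
```

```text
1422 [-91.1610691   66.86286757] [-55.01154124  54.57887189] (array([ 589.8, -156.4]), array([162.5, 113. ]), 6.6, array([ 94. ,  98.5, 102. ]), 1422)
tcp in box -1.3057421791117612 0.3952812037113056
from [ 598.8 -156.1  102.2] [-1.7997e+02  8.0000e-02 -1.7376e+02] t 30.85 rows 1
[[[-0.005, -0.002, 0.069], np.float64(0.0)], [[0, 0, 0], 0], [[0, 0, 0], 0], [[0, 0, 0], 0], [[0, 0, 0], 0]]
```

arm_command(
  rows=[
    [[-0.005,-0.001,0.04],0],
    [[0,0,0.03],0],
    [[0,0,0.015],0],
    [[0,0,0],0],
    [[0,0,0],0],
  ],
)

```text
t: 31.35
eef_pos: [599.5, -156.5, 79.7]
tcp_rot: [3.141, -0.0, -3.033]
ft_force: [-0.6, 0.1, -1.1]
opening: 0.164
grip_force: 30.0
```

arm_command(
  rows=[
    [[0,0,0.006],0],
    [[0,0,0.006],0],
    [[0,0,0],0],
    [[0,0,0],0],
    [[0,0,0],0],
  ],
)

```text
t: 31.85
eef_pos: [599.6, -156.5, 76.9]
tcp_rot: [3.142, 0.0, -3.033]
ft_force: [-0.4, -0.3, -1.7]
opening: 0.167
grip_force: 30.0
```

Lugs are already inside the rim without contact. I'll creep the last 1.6 mm.

arm_command(
  rows=[
    [[0,0,0.003],0],
    [[0,0,0.003],0],
    [[0,0,0.001],0],
    [[0,0,0],0],
    [[0,0,0],0],
  ],
)

```text
t: 32.35
eef_pos: [599.6, -156.5, 75.3]
tcp_rot: [-3.142, 0.0, -3.033]
ft_force: [-0.7, 0.8, 3.5]
opening: 0.167
grip_force: 30.0
```

arm_command(
  rows=[
    [[0,0,0],0],
    [[0,0,0],0],
    [[0,0,0],0],
    [[0,0,0],0],
    [[0,0,0],0],
  ],
  claw=0.4,
)

```text
t: 32.85
eef_pos: [599.5, -156.5, 75.0]
tcp_rot: [3.141, -0.0, -3.033]
ft_force: [0.3, -0.5, -0.8]
opening: 0.397
grip_force: 0.0
```

arm_command(
  rows=[
    [[0,0,-0.06],0],
    [[0,0,-0.12],0],
    [[0,0,-0.12],0],
    [[0,0,-0.06],0],
    [[0,0,0],0],
  ],
)

```text
t: 33.35
eef_pos: [600.3, -156.8, 167.3]
tcp_rot: [-3.14, 0.004, -3.033]
ft_force: [0.2, -0.9, -0.9]
opening: 0.397
grip_force: 0.0
```

arm_command(
  rows=[
    [[0,0.14,0],0],
    [[0,0.14,0],0],
    [[0,0.14,0],0],
    [[0,0.14,0],0],
    [[0,0.14,0],0],
  ],
)

```text
t: 33.85
eef_pos: [579.8, 18.8, 163.8]
tcp_rot: [3.141, -0.002, -3.033]
ft_force: [0.2, -0.1, -0.8]
opening: 0.397
grip_force: 0.0
```

arm_command(
  rows=[
    [[0,0.14,0],0],
    [[0,0.14,0],0],
    [[0,0,0],0],
    [[0,0,0],0],
    [[0,0,0],0],
  ],
)

```text
t: 34.35
eef_pos: [572.9, 86.3, 164.5]
tcp_rot: [3.142, -0.001, -3.034]
ft_force: [-0.1, -0.9, -0.1]
opening: 0.4
grip_force: 0.0
```

```bash
python3 - <<'E'
from h import *
p,d,K,T=cap("scene"); t,dt,Kt,Tt=cap("top")
a=cv2.resize(p[150:300,360:510][...,::-1],(400,400)); b=cv2.resize(t[95:195,350:450][...,::-1],(400,400),interpolation=cv2.INTER_CUBIC)
cv2.imwrite("pics/fin.png",np.hstack([a,b]))
P=cloud(dt,Kt,Tt).reshape(-1,3); col=t.reshape(-1,3).astype(int); g=(col[:,1]>col[:,0]+25)&(col[:,1]>col[:,2]+25)
e=P[:,:2]-[600.1,-156.4]; w=g&(P[:,2]>55)&(P[:,2]<85)&(abs(e).max(1)<120); print(rect(P,w))
A=np.c_[e[w],np.ones(w.sum())]; print("tilt",np.linalg.lstsq(A,P[w,2],rcond=None)[0]); s=state(); print(s["t"],s["eef_pos"])
E
```

```text
(array([ 599.9, -155.6]), array([179. , 113.3]), 6.0, array([65.4, 70.5, 75.4]), 2303)
tilt [ 2.13616281e-03 -3.77633853e-03  7.04740715e+01]
34.45 [573.05240533  86.01466454 164.76176146]
```

View pics/fin.png

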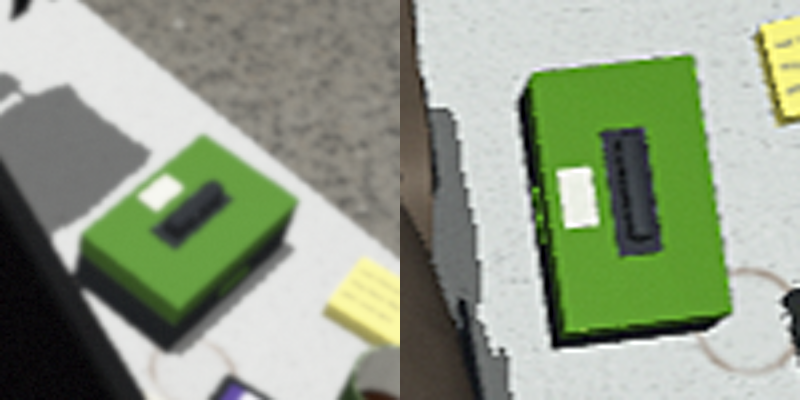

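The lid, at crop (190,220) left and (630,200) right, lies level and in line with the box. The roof measures 70.5, which is 72 after allowing for the camera's -1.6 bias. I'm handing the job in.

```bash
python3 -c "
from cell import env; print(env.job_done())"
```

```text
the job is handed in; nothing more can be done
None
```

The kit is packed and handed in at about 34 s: padlock flat in the box, tray level over it, marker in its rest and lid flush. The brass padlock and lime pen were not touched.

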